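# Make up the press board for a round cut

## Task

Make up the press board for a cut with the round die: lay the square fibreboard blank in the middle of the board's white cutting plate, stand the round die on the middle of the blank, and stand one of the two tall stop blocks at the middle of each steel strip, lengthwise along the strip, so that the press will come down level. Then lay the aluminium pressure plate centred and level on top of the die, along the board, its ends reaching out over both stop blocks. The heel die and the low stop block are for another job: leave them where they are.

Things in the scene. Friction and masses are not known exactly. Their poses are not given: they have to be found in the camera images.
- press_board: Plywood board 240 x 120 x 20 mm, fixed to the bench for the run. Origin: centre of its underside; the top is at z = +20 mm in its own frame. Its long side runs along its y axis. Let in flush with the top: a white plastic cutting plate 90 x 90 mm in the middle, and two bright steel strips, 36 mm wide, running across the board along its x axis (108 mm long), their middles at y = +78 mm and y = -78 mm. A dark hand slot is drawn near the +y end (flat, no step).
- blank: Square brown fibreboard blank 66 x 66 x 6 mm lying flat. Like both dies and all stop blocks it starts on a large white cutting pad whose top is 28 mm above the bench; just behind that pad stands the press, whose platen overhangs the bench from about x = 0.61 m on, 120 to 140 mm up, for y above 0.12 m. Origin: centre of its underside; z up; x and y along its edges. 30 g.
- die_round: Round steel cutting die, an open ring of about 40 mm outside diameter and 35 mm high, standing upright; it feels solid to the fingers. Origin: on its axis at its underside; z up. About 120 g.
- tall_stop_a: Tall stop block, plain steel, 46 mm (its x) x 30 mm (its y) x 36 mm high, with a screw in its top. Origin: centre of its underside; z up. About 260 g. Interchangeable with tall_stop_b. It is a little lower than blank plus die, so on the finished board there is a gap of about 5 mm between it and the pressure plate.
- tall_stop_b: The second tall stop block, the same as tall_stop_a.
- low_stop: Low stop block, steel, square 38 x 38 mm and only 20 mm high, with a screw in its top; not used here. Origin: centre of its underside; z up. Loose.
- die_heel: Heel-shaped (D-shaped) steel cutting die 74 x 64 x 31 mm; not used here. Origin: centre of its underside; z up. Loose.
- pressure_plate: Aluminium pressure plate, 64 mm (its x) x 200 mm (its y) x 8 mm thick, lying flat on the bench, with a dark mark near each end. Origin: centre of its underside; z up. About 280 g. Its ends are free: it rests on the die alone and balances there when its middle is over the die.

How it is judged (in metres and radians):
At the end, for the whole second after the job is handed in: Blank on the cutting plate, round die on the blank, a tall stop lengthwise (0.25 rad) on each strip, each within 10 to 12 mm of its middle; the pressure plate on the die within 12 mm of its middle, level (0.04 rad), along the board (0.14 rad). Heel die, low stop not moved over 20 mm. All at rest (x of blank in the frame of press_board between -0.012 and 0.012 m and y of blank in the frame of press_board between -0.012 and 0.012 m and z of blank in the frame of press_board between 0.017 and 0.023 m and angle between blank's own z axis and vertical below 0.05 rad and horizontal distance between die_round and blank below 0.01 m and angle between each of die_round, tall_stop_a, tall_stop_b's own z axis and vertical below 0.06 rad and z of die_round in the frame of press_board between 0.022 and 0.029 m and z of tall_stop_a in the frame of press_board between 0.017 and 0.023 m and angle between the x axis of each of tall_stop_a, tall_stop_b and the x axis of press_board, either way round below 0.25 rad and z of tall_stop_b in the frame of press_board between 0.017 and 0.023 m and ((x of tall_stop_a in the frame of press_board between -0.012 and 0.012 m and y of tall_stop_a in the frame of press_board between 0.066 and 0.09 m and x of tall_stop_b in the frame of press_board between -0.012 and 0.012 m and y of tall_stop_b in the frame of press_board between -0.09 and -0.066 m) or (x of tall_stop_a in the frame of press_board between -0.012 and 0.012 m and y of tall_stop_a in the frame of press_board between -0.09 and -0.066 m and x of tall_stop_b in the frame of press_board between -0.012 and 0.012 m and y of tall_stop_b in the frame of press_board between 0.066 and 0.09 m)) and horizontal distance between pressure_plate and die_round below 0.012 m and angle between the y axis of pressure_plate and the y axis of press_board, either way round below 0.14 rad and angle between pressure_plate's own z axis and vertical below 0.04 rad and z of pressure_plate in the frame of press_board between 0.056 and 0.065 m and linear speed of each of blank, die_round, tall_stop_a, tall_stop_b, pressure_plate below 0.01 m/s); the robot touches nothing.
It fails at once if the heel die or the low stop block was moved by more than 20 mm (distance of any of die_heel, low_stop from where it was at the start of the episode above 0.02 m).
It also fails if it takes over 138 s, if anything falls off the work surface, if the arm or the gripper's body presses on something with over 40 N, if the wrist force passes 120 N, or if a joint passes its speed limit or range.

## Robot

A 6-joint arm with a two-finger parallel gripper is mounted at the origin on a cart in front of the work surface, level with it; the furniture and walls round the work are solid. World frame = base frame: x ahead of the robot, y to its left, z up, the work surface at z = 0. Lengths are in m, angles in degrees, forces in N, time in s.
With the tool pointing down it reaches from about 0.25 to 0.775 m from the base axis. Payload 4 kg.
Tool frame: the origin (TCP) lies on the centre line of the jaws, within the pads' length; the fingertips stand 8 mm ahead of it and the grasp point (between the pads) lies 11 mm behind it (manip.tips_ahead is the z of the fingertips in the tool frame, in m); z points along the fingers, y is the line along which they close (so a half turn about z gives the same grasp; the last joint's range is limited). The gripper opens to 94 mm and grips with 3 to 60 N. Pads are 16 mm wide; open, the fingers measure 119 mm over their backs; the gripper's body (75 mm by 177 mm) begins 78 mm behind the grasp point.
Start: joints at [-78.558, 4.996, 78.535, -0, 96.463, -5.907], TCP at [0.164, -0.525, 0.214] pointing down, gripper open.
Joint ranges: [-177.83, 177.83], [-43.37, 116.18], [15.69, 146.23], [-61.86, 241.86], [9.47, 152.12], [-147.06, 147.06]. Speed limits (degrees/s): [159.86, 159.86, 180, 180, 180, 180].

## Interface

Orientations are given as [roll, pitch, yaw] about the fixed x, y, z axes, in that order (R = Rz(yaw) Ry(pitch) Rx(roll)).
In Python, from workcell import manip, cams gives the robot as it stands.
- The arm moves only by the shell command python3 -m creep 'ROWS' [FORCE]. ROWS is JSON, a list that holds one entry, the list of rows, each a list of 7 numbers: the shift along the tool's x, y, z in m, then the turn, a rotation vector about the tool's x, y, z in degrees, then the finger opening in m, from 0 to 0.094. In form: [[[x, y, z, wx, wy, wz, jaw], ...]]. A call has 1 to 12 rows; each row is the pose to reach, as a shift and turn from the pose commanded when the call began, along the tool's axes at that moment; what a row does not reach only later rows make up. A row lasts 1/10 s, in which the tool goes at most 50 mm and 8.59 degrees, less where a joint would pass 70% of its speed; a pose out of reach is approached as far as the arm can. A call with a gripper value outside its range is refused whole. The fingers move at their own pace and stop on an object; FORCE is the grip in N (left out, the last holds). Time passes only in rows, so rows that repeat a pose let the fingers close. It gives the time, the measured TCP pose, the force, the opening and the grip force at its end, in the units of the state.
- manip.get_obs(): the state, without advancing time (a new reading comes with each control period).
- cams.snapshot(name): name is "scene" or "top" or "wrist"; returns (picture, depth): 400x640x3 uint8, red, green, blue; 400x640 float32, m along the optical axis (not along the pixel's ray), 0 where there is no reading.
- cams.calibration(name): a dict with "mtx" (3x3 intrinsics, pixels), "distortion" ([k1, k2, p1, p2, k3] as OpenCV has them; the pictures are not rectified), "view" (4x4, takes a point from world to camera coordinates); the wrist camera has in their place "mount" (4x4, takes a point from camera to tool coordinates, whose origin is the TCP and whose axes are the flange's). Camera axes: x right, y up, looking along -z (the intrinsics and any distortion apply to the point x, -y, -z); pixel columns grow to the right and rows downward; lengths in m; the calibration is good to about 2 mm. A picture is of the moment at which its call begins: read the wrist's pose just before it. calibration takes no time and is no camera call.
- manip.hand_in(): hands the job in; it is judged then, once.
The state is a dict: "t": time; "qpos": joint angles; "joint_vel": joint speeds; "joint_torque": joint torques, N m; "position": TCP position; "ee_rot": TCP orientation; "wrist_force": force on the tool from outside, world axes, zero at the start; "torque": the same for the moment, N m; "gripper_width": opening from 0.0 (shut) to 1.0 (fully open); "gripper_force": force on a finger pad.
Only numpy, scipy, OpenCV 4.12 (cv2) and the standard library are available. Lean on these libraries where they do the work, as an engineer would, in place of code of your own. Each camera call takes 0.05 s, during which the arm holds its last target. There are 200 camera calls.

## Working session

There is one attempt and no reset: what is moved stays moved. The work goes in short steps, Python scripts to look and compute and a shell command to move; the robot and the scene stay as the last step left them, time stands still between calls to the robot, and variables do not carry over. Pictures are saved under pics/ and viewed, at most 14 in all, crops included, and the job is handed in when it is done.

```bash
ls; mkdir -p pics
python3 - <<'E'
from workcell import manip, cams
import cv2, numpy as np
print(manip.get_obs(), manip.tips_ahead)
for n in ("top","scene"):
    p,d=cams.snapshot(n); cv2.imwrite(f"pics/{n}0.png",p[:,:,::-1]); np.save(f"pics/{n}0.npy",d)
    c=cams.calibration(n); print(n,c)
print(cams.calibration("wrist"))
E
```

```text
pics
{'t': 0.0, 'qpos': array([-7.85564694e+01,  5.03704716e+00,  7.86231564e+01,  6.97582052e-04,
        9.64649936e+01, -5.90696172e+00]), 'joint_vel': array([ 0.04677994, -0.03925688, -0.09563155,  0.07238067,  0.00095446,
       -0.10151031]), 'joint_torque': array([ 8.87428541e-04, -3.40182424e+01, -3.02423930e+01,  7.19009293e-02,
        3.32284695e-02, -1.74598454e-04]), 'position': array([ 0.16391289, -0.52444155,  0.21233792]), 'ee_rot': array([-1.79875539e+02, -1.35740968e-02,  1.73505554e+01]), 'wrist_force': array([ 0.17275632, -0.39140846,  0.51583038]), 'torque': array([0.02564857, 0.0326421 , 0.01516487]), 'gripper_force': 0.0, 'gripper_width': 0.9986341899031321} 0.008
top {'mtx': array([[404.31248708,   0.        , 326.38607899],
       [  0.        , 404.31248708, 199.77025341],
       [  0.        ,   0.        ,   1.        ]]), 'distortion': array([0.02177329, 0.        , 0.        , 0.        , 0.        ]), 'view': array([[ 0.0168751 , -0.99981812, -0.00888592,  0.1394749 ],
       [ 0.9902538 ,  0.01548353,  0.13841125, -0.56622201],
       [-0.13824849, -0.
[... 512 characters left out ...]
6408271,  0.63682525, -0.74771934],
       [ 0.        ,  0.        ,  0.        ,  1.        ]])}
{'mtx': array([[276.53003015,   0.        , 316.80991768],
       [  0.        , 276.53003015, 196.45233969],
       [  0.        ,   0.        ,   1.        ]]), 'distortion': array([-0.04528992,  0.        ,  0.        ,  0.        ,  0.        ]), 'mount': array([[-1.06020198e-03,  9.72823282e-01,  2.31546405e-01,
         6.66574486e-02],
       [ 9.99999394e-01,  9.62611320e-04,  5.34452848e-04,
         1.42246194e-04],
       [ 2.97038982e-04,  2.31546832e-01, -9.72823713e-01,
        -1.71888246e-01],
       [ 0.00000000e+00,  0.00000000e+00,  0.00000000e+00,
         1.00000000e+00]])}
```

View pics/top0.png

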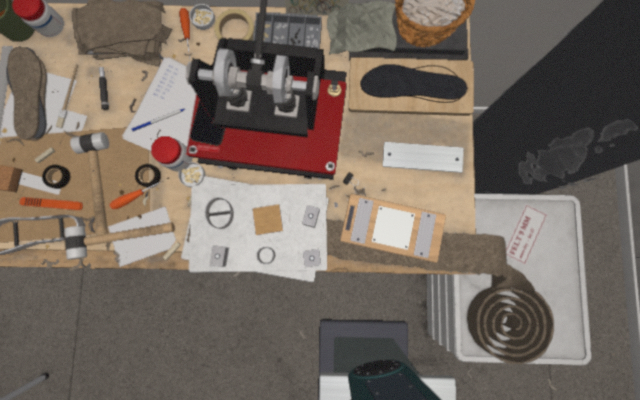

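View pics/scene0.png

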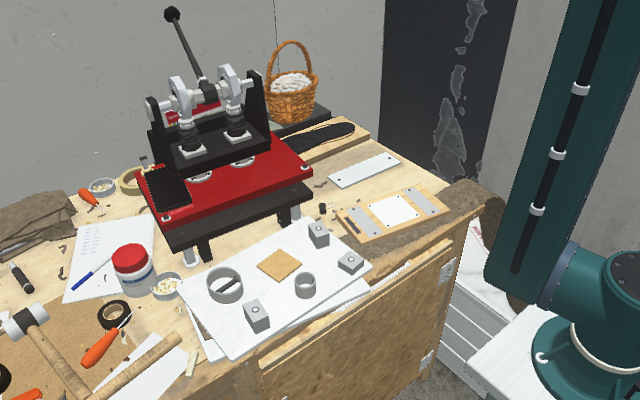

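The top view shows the pad with heel die (219,212), blank (268,219), ring (266,255) and three stops (312,215), (218,257), (312,257). The last of these looks like the low stop in the scene view (350,262). The board is at (393,228) and the plate at (423,157).

```bash
cat > h.py <<'E'
import cv2, numpy as np
from workcell import manip, cams
from scipy.spatial.transform import Rotation as R
def tool():
    o=manip.get_obs(); T=np.eye(4); T[:3,:3]=R.from_euler('xyz',o['ee_rot'],degrees=True).as_matrix(); T[:3,3]=o['position']; return T
def cam2world(name,T=None):
    c=cams.calibration(name)
    return c, (T@c['mount'] if name=='wrist' else np.linalg.inv(c['view']))
def px(name,uv,z,T=None):
    """pixels at known world height -> world"""
    c,M=cam2world(name,T)
    n=cv2.undistortPoints(np.float64(uv).reshape(-1,1,2),c['mtx'],c['distortion']).reshape(-1,2)
    d=np.c_[n[:,0],-n[:,1],-np.ones(len(n))]@M[:3,:3].T; o=M[:3,3]
    return o+d*((np.broadcast_to(z,len(n))-o[2])/d[:,2])[:,None]
def cloud(name,dep,T=None):
    c,M=cam2world(name,T)
    v,u=np.mgrid[:400,:640]
    n=cv2.undistortPoints(np.c_[u.ravel(),v.ravel()].astype(float).reshape(-1,1,2),c['mtx'],c['distortion']).reshape(400,640,2)
    P=np.dstack([n[...,0]*dep,-n[...,1]*dep,-dep])@M[:3,:3].T+M[:3,3]
    P[dep==0]=np.nan
    return P
def rel(p,yaw):
    """world point, desired yaw -> shift in current tool frame and turn about tool z"""
    T=tool(); s=T[:3,:3].T@(np.array(p)-T[:3,3]); a=np.degrees(np.arctan2(T[1,0],T[0,0]))
    print('shift',s.round(4),'wz',round((a-yaw+180)%360-180,1),'now',T[:3,3].round(4),round(a,1))
E
python3 - <<'E'
from h import *
im=cv2.imread('pics/top0.png'); d=np.load('pics/top0.npy')
P=cloud('top',d)
for n,(u,v) in dict(heelrim=(208,212),blank=(268,219),s1=(312,216),s2=(218,257),s3=(312,258),ring=(266,255),pad=(245,240),board=(393,228),plate=(423,157),strip=(362,222),bench=(400,185)).items(): print(n,np.nanmedian(P[v-2:v+3,u-2:u+3].reshape(-1,3),0).round(4))
c=cv2.resize(im[140:285,185:475],None,fx=2.75,fy=2.75,interpolation=cv2.INTER_CUBIC); cv2.imwrite('pics/top0c.png',c)
E
```

```text
heelrim [0.5297 0.4328 0.0412]
blank [0.5156 0.2891 0.0335]
s1 [0.5218 0.1814 0.0635]
s2 [0.4233 0.3962 0.0636]
s3 [0.4244 0.18   0.0474]
ring [0.4296 0.2914 0.0269]
pad [0.4647 0.3433 0.0277]
board [ 0.4999 -0.0144  0.0198]
plate [ 0.6812 -0.0924  0.0077]
strip [0.5132 0.0612 0.0196]
bench [ 0.6102 -0.0358 -0.0007]
```

View pics/top0c.png

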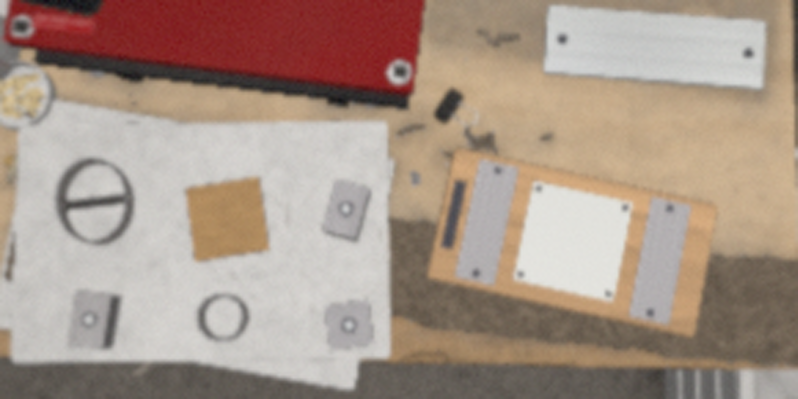

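The crop shows the board with its corners at (457,150), (716,206), (696,334) and (428,278). The blank is at (228,219), s1 at (346,210), s2 at (90,318) and the ring at (223,317). The plate corners are (548,5), (766,22), (762,89) and (545,72).

Run:
```python
from h import *
P=cloud('top',np.load('pics/top0.npy'))
def w(c,z): return px('top',np.array(c)/2.75+[185,140]-0.3,z)
S=dict(board=([(457,150),(716,206),(696,334),(428,278)],.02),plate_white=([(530,182),(633,202),(612,300),(517,280)],.02),blank=([(187,188),(260,177),(268,248),(196,261)],.034),s1=([(335,180),(371,190),(358,241),(323,231)],.064),s2=([(77,290),(112,292),(106,347),(70,345)],.064),pp=([(548,5),(766,22),(762,89),(545,72)],.008),ring=([(198,317),(223,293),(248,317),(223,341)],.063))
for n,(c,z) in S.items():
    q=w(c,z); e=np.diff(np.r_[q,q[:1]],axis=0)[:,:2]
    print(n,q.mean(0).round(4),'len',np.linalg.norm(e,axis=1).round(3),'ang',np.degrees(np.arctan2(e[:,1],e[:,0])).round(1))
for n,(x,y,r,z0,z1) in dict(blank=(.515,.289,.06,.031,.037),s1=(.522,.181,.04,.058,.07),s2=(.423,.396,.04,.058,.07),ring=(.43,.291,.03,.055,.07),pp=(.681,-.092,.12,.004,.011),board=(.5,-.014,.16,.012,.026)).items():
    m=(np.hypot(P[...,0]-x,P[...,1]-y)<r)&(P[...,2]>z0)&(P[...,2]<z1); q=P[m]
    print(n,len(q),q.mean(0).round(4),cv2.minAreaRect(q[:,:2].astype(np.float32)*1000))
```

```text
board [ 0.5012 -0.015   0.02  ] len [0.235 0.114 0.239 0.117] ang [-101.5  169.9   79.2  -12.1]
plate_white [ 0.5018 -0.0145  0.02  ] len [0.093 0.089 0.085 0.088] ang [-100.2  167.3   79.1   -7.5]
blank [0.5154 0.29   0.034 ] len [0.065 0.063 0.064 0.065] ang [ -80.4 -171.7  101.2    9.4]
s1 [0.5211 0.1842 0.064 ] len [0.032 0.045 0.031 0.045] ang [-104.7  166.9   75.   -11.8]
s2 [0.4268 0.3967 0.064 ] len [0.03  0.046 0.03  0.046] ang [-92.4 176.8  87.7  -4. ]
pp [ 0.6816 -0.0922  0.008 ] len [0.2   0.063 0.197 0.063] ang [-93.9 175.1  86.2  -2.6]
ring [0.4297 0.2863 0.063 ] len [0.029 0.029 0.029 0.029] ang [ -44.8 -132.1  135.    48.1]
blank 689 [0.5159 0.2911 0.0335] ((511.177978515625, 287.3736877441406), (104.56549072265625, 97.00303649902344), 5.148921489715576)
s1 249 [0.523  0.1852 0.0635] ((523.4519653320312, 184.97921752929688), (29.7264404296875, 45.81867980957031), 75.84541320800781)
s2 267 [0.4266 0.3974 0.0632] ((426.6880187988281, 398.06402587890625), (30.671560287475586, 45.756439208984375), 83.56246185302734)
ring 63 [0.4306 0.2894 0.0599] ((430.7524108886719, 288.72332763671875), (39.138648986816406, 37.615692138671875), 0.5586438775062561)
pp 1915 [ 0.6837 -0.0917  0.0076] ((686.9872436523438, -91.52899932861328), (199.19337463378906, 221.43272399902344), 89.25785827636719)
board 4997 [ 0.5012 -0.0092  0.0195] ((489.40118408203125, 5.622283935546875), (280.496337890625, 193.96963500976562), 68.81002044677734)
```

Run:
```python
from h import *
rel([.515,.290,.17],-170.4)
```

```text
shift [ 0.578  -0.6727  0.0439] wz -172.2 now [ 0.1639 -0.5245  0.2124] 17.4
```

```bash
python3 -m creep '[[[0.027,-0.03,0,0,0,-7,0.094],[0.054,-0.06,0,0,0,-15,0.094],[0.081,-0.09,0,0,0,-23,0.094],[0.108,-0.12,0,0,0,-31,0.094],[0.135,-0.15,0,0,0,-39,0.094],[0.162,-0.18,0,0,0,-47,0.094],[0.189,-0.21,0,0,0,-55,0.094],[0.216,-0.24,0,0,0,-63,0.094],[0.243,-0.27,0,0,0,-71,0.094],[0.27,-0.3,0,0,0,-79,0.094],[0.297,-0.336,0,0,0,-87,0.094],[0.32,-0.37,0,0,0,-94,0.094]]]' 30
python3 - <<'E'
from h import *
rel([.515,.290,.17],-170.4)
E
```

```text
t: 1.3
position: [0.3592, -0.0745, 0.2131]
ee_rot: [-180.0, -0.0, 111.7]
wrist_force: [0.6, 0.4, 0.7]
gripper_width: 1.001
gripper_force: 0.0
shift [0.2813 0.2793 0.0432] wz -77.9 now [ 0.3592 -0.0745  0.2131] 111.7
```

```bash
python3 -m creep '[[[0.028,0.028,0.004,0,0,-8,0.094],[0.056,0.056,0.008,0,0,-16,0.094],[0.084,0.084,0.012,0,0,-24,0.094],[0.112,0.112,0.016,0,0,-32,0.094],[0.14,0.14,0.02,0,0,-40,0.094],[0.168,0.168,0.024,0,0,-48,0.094],[0.196,0.196,0.028,0,0,-56,0.094],[0.224,0.224,0.032,0,0,-64,0.094],[0.252,0.252,0.036,0,0,-72,0.094],[0.281,0.279,0.043,0,0,-78,0.094],[0.281,0.279,0.043,0,0,-78,0.094],[0.281,0.279,0.043,0,0,-78,0.094]]]' 30
python3 - <<'E'
from h import *
T=tool(); p,d=cams.snapshot('wrist'); cv2.imwrite('pics/w1.png',p[:,:,::-1]); np.save('pics/w1.npy',d); np.save('pics/w1T.npy',T)
P=cloud('wrist',d,T)
for n,(x,y,r,z0,z1) in dict(blank=(.515,.289,.06,.0315,.037),s1=(.522,.183,.04,.058,.07),ring=(.43,.288,.03,.055,.07)).items():
    m=(np.hypot(P[...,0]-x,P[...,1]-y)<r)&(P[...,2]>z0)&(P[...,2]<z1); q=P[m]
    print(n,len(q),q.mean(0).round(4) if len(q) else '',cv2.minAreaRect(q[:,:2].astype(np.float32)*1000) if len(q) else '')
rel([.515,.290,.037],-170.4)
E
```

```text
t: 2.5
position: [0.5161, 0.2869, 0.169]
ee_rot: [-179.9, -0.2, -170.6]
wrist_force: [0.4, 0.6, 0.8]
gripper_width: 1.0
gripper_force: 0.0
blank 3307 [0.5126 0.2918 0.0346] ((513.92822265625, 292.0939025878906), (66.59440612792969, 66.11054992675781), 9.898674011230469)
s1 1363 [0.5198 0.1877 0.0644] ((520.792236328125, 186.849609375), (30.56955337524414, 46.418365478515625), 75.74715423583984)
ring 354 [0.4269 0.2908 0.0612] ((428.42041015625, 290.6606140136719), (39.10816192626953, 39.515525817871094), 37.259918212890625)
shift [0.0004 0.004  0.1329] wz -0.3 now [0.5162 0.2863 0.1699] -170.7
```

View pics/w1.png

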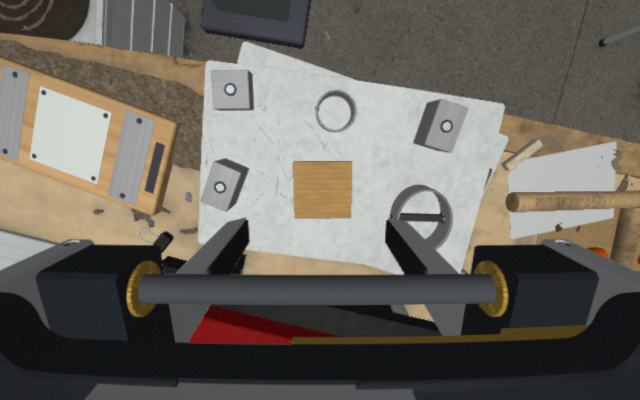

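The wrist view shows the blank square between the jaws at (323,190). Around it are s1 (225,185), the ring (335,112), the low stop (232,90), the other tall stop (440,125) and the heel die (420,215). Depth gives the blank centre as (.514,.292), yaw 9.9, size 66 mm.

```bash
python3 -m creep '[[[0.001,0.0055,0.03,0,0,-0.5,0.094],[0.001,0.0055,0.06,0,0,-0.5,0.094],[0.001,0.0055,0.09,0,0,-0.5,0.094],[0.001,0.0055,0.115,0,0,-0.5,0.094],[0.001,0.0055,0.125,0,0,-0.5,0.094],[0.001,0.0055,0.131,0,0,-0.5,0.094],[0.001,0.0055,0.131,0,0,-0.5,0.094],[0.001,0.0055,0.131,0,0,-0.5,0.055],[0.001,0.0055,0.131,0,0,-0.5,0.055],[0.001,0.0055,0.131,0,0,-0.5,0.055],[0.001,0.0055,0.131,0,0,-0.5,0.055],[0.001,0.0055,0.131,0,0,-0.5,0.055]]]' 20
```

```text
t: 3.75
position: [0.5152, 0.2924, 0.0402]
ee_rot: [180.0, 0.1, -170.1]
wrist_force: [-0.2, -0.3, 2.1]
gripper_width: 0.696
gripper_force: 20.0
```

```bash
python3 -m creep '[[[0,0,0,0,0,0,0.085],[0,0,0,0,0,0,0.085],[0,0,0.0025,0,0,0,0.085],[0,0,0.0025,0,0,0,0.055],[0,0,0.0025,0,0,0,0.055],[0,0,0.0025,0,0,0,0.055],[0,0,0.0025,0,0,0,0.055],[0,0,0.0025,0,0,0,0.055],[0,0,-0.01,0,0,0,0.055],[0,0,-0.04,0,0,0,0.055],[0,0,-0.07,0,0,0,0.055],[0,0,-0.07,0,0,0,0.055]]]' 20
python3 - <<'E'
from h import *
rel([.5015,-.015,.12],169)
E
```

```text
t: 4.95
position: [0.518, 0.2936, 0.1161]
ee_rot: [179.8, 0.6, -170.1]
wrist_force: [-0.6, 1.3, 1.2]
gripper_width: 0.7
gripper_force: 20.0
shift [ 0.069  -0.3012 -0.0055] wz 20.9 now [0.518  0.2936 0.1161] -170.1
```

```bash
python3 -m creep '[[[0.007,-0.03,-0.01,0,0,2,0.055],[0.014,-0.06,-0.01,0,0,4,0.055],[0.022,-0.095,-0.01,0,0,7,0.055],[0.03,-0.13,-0.01,0,0,10,0.055],[0.038,-0.165,-0.01,0,0,13,0.055],[0.046,-0.2,-0.01,0,0,16,0.055],[0.054,-0.235,-0.01,0,0,18,0.055],[0.062,-0.27,-0.01,0,0,20,0.055],[0.069,-0.301,-0.01,0,0,21,0.055],[0.069,-0.301,-0.01,0,0,21,0.055],[0.069,-0.301,-0.01,0,0,21,0.055]]]'
python3 - <<'E'
from h import *
T=tool(); p,d=cams.snapshot('wrist'); cv2.imwrite('pics/w2.png',p[:,:,::-1]); np.save('pics/w2.npy',d); np.save('pics/w2T.npy',T)
rel([.5015,-.015,.03],169); print(manip.get_obs()['gripper_width'])
E
```

```text
t: 6.05
position: [0.498, -0.0165, 0.1191]
ee_rot: [180.0, -0.0, 168.8]
wrist_force: [0.2, 0.5, -0.4]
gripper_width: 0.698
gripper_force: 20.0
shift [-0.0033  0.0014  0.0891] wz -0.2 now [ 0.498  -0.0158  0.1191] 168.8
0.7004146743737814
```

View pics/w2.png

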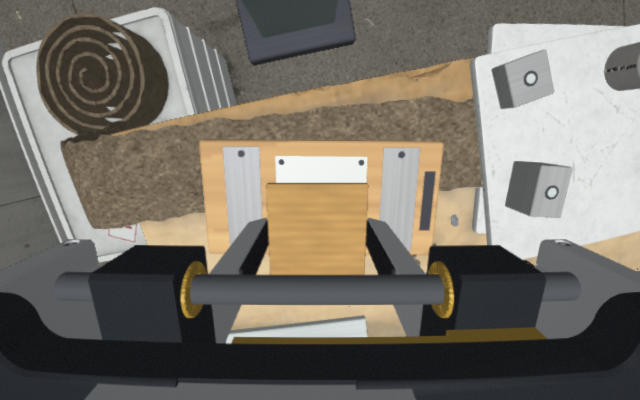

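The wrist view shows the blank held square and level. The board's near edge runs from (200,142) to (443,142) and the white plate's from (275,156) to (367,156), parallel to the tool.

Run:
```python
from h import *
T=np.load('pics/w2T.npy'); 
b=px('wrist',[(200,142),(443,142),(275,156),(367,156)],.02,T)
y=b[0]-b[1]; y=b[1]-b[0]; print(b.round(4),np.linalg.norm(y),np.linalg.norm(b[3]-b[2]))
u=y[:2]/np.linalg.norm(y[:2]); n=np.array([u[1],-u[0]])  # +x of board
print('yaw',np.degrees(np.arctan2(n[1],n[0])))
print((b[0]+b[1])[:2]/2+n*.06,(b[2]+b[3])[:2]/2+n*.045)
P=cloud('wrist',np.load('pics/w2.npy'),T)
q=P[185:220,275:360].reshape(-1,3); print('blank top z',np.nanmedian(q,0))
e=px('wrist',[(267,184),(367,183)],np.nanmedian(q[:,2]),T); t=(np.c_[e,[1,1]]@np.linalg.inv(T).T); print('blank edge in tool',t)
```

```text
[[ 0.42   -0.1167  0.02  ]
 [ 0.4663  0.115   0.02  ]
 [ 0.4478 -0.0482  0.02  ]
 [ 0.4654  0.0398  0.02  ]] 0.2362602727159325 0.08975281437524547
yaw -11.284633934166306
[ 0.50198266 -0.01263073] [ 0.50074192 -0.01298012]
blank top z [ 0.47663597 -0.01232112  0.11706101]
blank edge in tool [[ 0.03368635 -0.03207768  0.00200004  1.        ]
 [ 0.03425899  0.03195942  0.00203281  1.        ]]
```

```bash
python3 -m creep '[[[-0.0027,0.003,0.03,0,0,0,0.055],[-0.0027,0.003,0.06,0,0,0,0.055],[-0.0027,0.003,0.08,0,0,0,0.055],[-0.0027,0.003,0.087,0,0,0,0.055],[-0.0027,0.003,0.09,0,0,0,0.055],[-0.0027,0.003,0.09,0,0,0,0.055],[-0.0027,0.003,0.09,0,0,0,0.078],[-0.0027,0.003,0.09,0,0,0,0.078],[-0.0027,0.003,0.08,0,0,0,0.078],[-0.0027,0.003,0.04,0,0,0,0.078],[-0.0027,0.003,0.0,0,0,0,0.078],[-0.0027,0.003,0.0,0,0,0,0.078]]]'
python3 - <<'E'
from h import *
T=tool(); p,d=cams.snapshot('wrist'); cv2.imwrite('pics/w3.png',p[:,:,::-1]); P=cloud('wrist',d,T)
m=(np.hypot(P[...,0]-.501,P[...,1]+.013)<.06)&(P[...,2]>.0235)&(P[...,2]<.03); m[230:]=0; print(cv2.minAreaRect(P[m][:,:2].astype(np.float32)*1000),m.sum(),P[m].mean(0))
rel([.4285,.290,.13],169)
E
```

```text
t: 7.3
position: [0.506, -0.0145, 0.1277]
ee_rot: [180.0, 0.8, 168.8]
wrist_force: [0.6, -0.7, 0.1]
gripper_width: 0.834
gripper_force: 0.0
((505.30902099609375, -14.411399841308594), (66.09463500976562, 73.37655639648438), 78.7481918334961) 4093 [ 0.50009006 -0.01347199  0.02666136]
shift [ 0.1332  0.2838 -0.0067] wz -0.2 now [ 0.5043 -0.0143  0.1245] 168.8
```

View pics/w3.png

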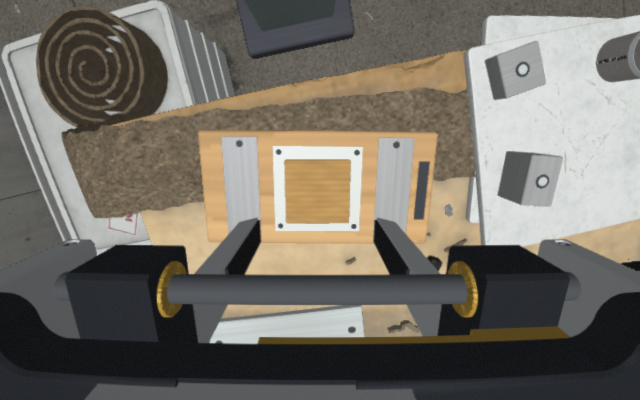

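The blank lies in the white plate, parallel to it. The plate runs (273,147)-(361,230) and the blank (284,160)-(350,224), so the blank is about 3 mm off along x. The ring is next.

```bash
python3 -m creep '[[[0.013,0.028,-0.006,0,0,0,0.078],[0.03,0.065,-0.006,0,0,0,0.078],[0.05,0.107,-0.006,0,0,0,0.078],[0.07,0.149,-0.006,0,0,0,0.078],[0.09,0.192,-0.006,0,0,0,0.078],[0.108,0.23,-0.006,0,0,0,0.078],[0.122,0.26,-0.006,0,0,0,0.078],[0.133,0.284,-0.006,0,0,0,0.078],[0.133,0.284,-0.006,0,0,0,0.078],[0.133,0.284,-0.006,0,0,0,0.078],[0.133,0.284,-0.006,0,0,0,0.078]]]'
python3 - <<'E'
from h import *
T=tool(); p,d=cams.snapshot('wrist'); cv2.imwrite('pics/w4.png',p[:,:,::-1]); P=cloud('wrist',d,T)
for n,(x,y,r,z0,z1) in dict(ring=(.4285,.29,.027,.056,.07),s2=(.4265,.397,.035,.06,.068)).items():
    m=(np.hypot(P[...,0]-x,P[...,1]-y)<r)&(P[...,2]>z0)&(P[...,2]<z1); q=P[m][:,:2].astype(np.float32)*1000
    print(n,len(q),P[m].mean(0),cv2.minEnclosingCircle(q),cv2.minAreaRect(q))
    rel([cv2.minEnclosingCircle(q)[0][0]/1000,cv2.minEnclosingCircle(q)[0][1]/1000,.044],169)
E
```

```text
t: 8.45
position: [0.426, 0.2894, 0.1249]
ee_rot: [-179.9, -0.0, 168.8]
wrist_force: [-0.1, -0.6, 0.6]
gripper_width: 0.833
gripper_force: 0.0
ring 453 [0.42796119 0.29032259 0.06083983] ((427.65869140625, 290.151123046875), 20.4359073638916) ((427.049560546875, 290.50531005859375), (38.99991226196289, 39.426490783691406), 43.40485763549805)
shift [-0.0013  0.0012  0.0811] wz -0.2 now [0.4262 0.2893 0.1251] 168.8
s2 1872 [0.42286855 0.39912407 0.0644964 ] ((423.878662109375, 399.49493408203125), 27.134305953979492) ((423.7918395996094, 399.84503173828125), (30.27773666381836, 46.7862663269043), 84.42607116699219)
shift [0.0237 0.1077 0.081 ] wz -0.2 now [0.4262 0.2893 0.1251] 168.8
```

```bash
python3 -m creep '[[[-0.001,0.001,0.03,0,0,0,0.078],[-0.001,0.001,0.06,0,0,0,0.078],[-0.001,0.001,0.075,0,0,0,0.07],[-0.001,0.001,0.082,0,0,0,0.06],[-0.001,0.001,0.082,0,0,0,0.05],[-0.001,0.001,0.082,0,0,0,0.03],[-0.001,0.001,0.082,0,0,0,0.03],[-0.001,0.001,0.082,0,0,0,0.03],[-0.001,0.001,0.082,0,0,0,0.03],[-0.001,0.001,0.07,0,0,0,0.03],[-0.001,0.001,0.03,0,0,0,0.03],[-0.001,0.001,0.0,0,0,0,0.03]]]' 20
python3 - <<'E'
from h import *
rel([.504,-.0143,.13],169)
E
```

```text
t: 9.7
position: [0.4268, 0.2915, 0.1271]
ee_rot: [180.0, -0.0, 168.9]
wrist_force: [0.8, 0.4, -1.3]
gripper_width: 0.423
gripper_force: 20.0
shift [-0.1348 -0.2851 -0.003 ] wz -0.1 now [0.4268 0.2915 0.1271] 168.9
```

```bash
python3 -m creep '[[[-0.013,-0.028,0,0,0,0,0.03],[-0.03,-0.065,0,0,0,0,0.03],[-0.05,-0.107,0,0,0,0,0.03],[-0.07,-0.149,0,0,0,0,0.03],[-0.09,-0.192,0,0,0,0,0.03],[-0.108,-0.23,0,0,0,0,0.03],[-0.122,-0.26,0,0,0,0,0.03],[-0.135,-0.285,0,0,0,0,0.03],[-0.135,-0.285,0,0,0,0,0.03],[-0.135,-0.285,0,0,0,0,0.03],[-0.135,-0.285,0,0,0,0,0.03],[-0.135,-0.285,0,0,0,0,0.03]]]'
python3 - <<'E'
from h import *
T=tool(); p,d=cams.snapshot('wrist'); cv2.imwrite('pics/w5.png',p[:,:,::-1]); np.save('pics/w5T.npy',T); np.save('pics/w5.npy',d);print(T[:3,3]);P=cloud('wrist',d,T)
m=(np.hypot(P[...,0]-.501,P[...,1]+.013)<.06)&(P[...,2]>.0235)&(P[...,2]<.03); print(m.sum(),cv2.minAreaRect(P[m][:,:2].astype(np.float32)*1000))
rel([.504,-.0143,.042],169)
E
```

```text
t: 10.9
position: [0.5042, -0.0132, 0.1256]
ee_rot: [180.0, -0.0, 169.0]
wrist_force: [0.0, 0.3, -1.0]
gripper_width: 0.431
gripper_force: 20.0
[ 0.50421028 -0.01316063  0.12558336]
3215 ((496.8353576660156, -16.389141082763672), (73.1568603515625, 72.33460998535156), 79.0848617553711)
shift [ 0.     -0.0011  0.0835] wz -0.0 now [ 0.5042 -0.0132  0.1255] 169.0
```

View pics/w5.png

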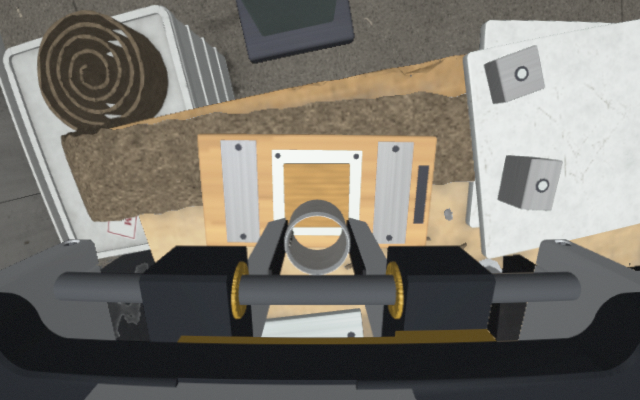

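The ring is held upright and the blank below is visible. The plate corners are about (272,150), (361,151), (361,235) and (273,234), and the blank's near edge is (284,163)-(350,163).

Run:
```python
from h import *
T=np.load('pics/w5T.npy')
w=px('wrist',[(272,150),(361,151),(361,235),(273,234)],.02,T); b=px('wrist',[(284,163),(350,163)],.026,T)
print('white',w.mean(0)); B=px('wrist',[(198.5,136),(436,136)],.02,T); n=np.array([np.cos(np.radians(-11)),np.sin(np.radians(-11)),0]); print('board',B.mean(0)+n*.06,np.linalg.norm(B[1]-B[0])); print('blank',b.mean(0)+n*.033,np.linalg.norm(b[1]-b[0]))
print('s strips',px('wrist',[(238.5,191),(394,191)],.02,T))
P=cloud('wrist',np.load('pics/w5.npy'),T)[200:275,280:355].reshape(-1,3); q=P[np.abs(P[:,2]-np.nanpercentile(P[:,2],95))<.004]; q=q@np.eye(3)
t=np.c_[q,np.ones(len(q))]@np.linalg.inv(T).T; print('ring in tool',cv2.minEnclosingCircle(t[:,:2].astype(np.float32)*1000),np.median(t[:,2]))
```

```text
white [ 0.50088152 -0.01267707  0.02      ]
board [ 0.50201352 -0.01226973  0.02      ] 0.23525933113353306
blank [ 0.5013121  -0.01248077  0.026     ] 0.06482443752637608
s strips [[ 0.48220634 -0.09120191  0.02      ]
 [ 0.51309911  0.0660199   0.02      ]]
ring in tool ((2.362624168395996, 0.016093982383608818), 23.197933197021484) -0.017454992852887014
```

```bash
python3 -m creep '[[[0.002,0,0.03,0,0,0,0.03],[0.002,0,0.06,0,0,0,0.03],[0.002,0,0.075,0,0,0,0.03],[0.002,0,0.08,0,0,0,0.03],[0.002,0,0.083,0,0,0,0.03],[0.002,0,0.083,0,0,0,0.03],[0.002,0,0.083,0,0,0,0.055],[0.002,0,0.083,0,0,0,0.055],[0.002,0,0.083,0,0,0,0.065],[0.002,0,0.07,0,0,0,0.065],[0.002,0,0.03,0,0,0,0.065],[0.002,0,0,0,0,0,0.065]]]'
python3 - <<'E'
from h import *
T=tool(); p,d=cams.snapshot('wrist'); cv2.imwrite('pics/w6.png',p[:,:,::-1]); P=cloud('wrist',d,T)
m=(np.hypot(P[...,0]-.5015,P[...,1]+.0125)<.026)&(P[...,2]>.052)&(P[...,2]<.07);m[260:]=0; print(m.sum(),P[m].mean(0),cv2.minEnclosingCircle(P[m][:,:2].astype(np.float32)*1000))
rel([.521,.187,.13],166)
E
```

```text
t: 12.15
position: [0.5029, -0.0141, 0.128]
ee_rot: [180.0, 0.1, 168.8]
wrist_force: [0.7, 0.7, 0.0]
gripper_width: 0.694
gripper_force: 0.0
468 [ 0.50361674 -0.01475419  0.05843101] ((502.81317138671875, -14.682413101196289), 20.17566680908203)
shift [0.0245 0.2006 0.004 ] wz 2.8 now [ 0.5062 -0.0146  0.1342] 168.8
```

View pics/w6.png

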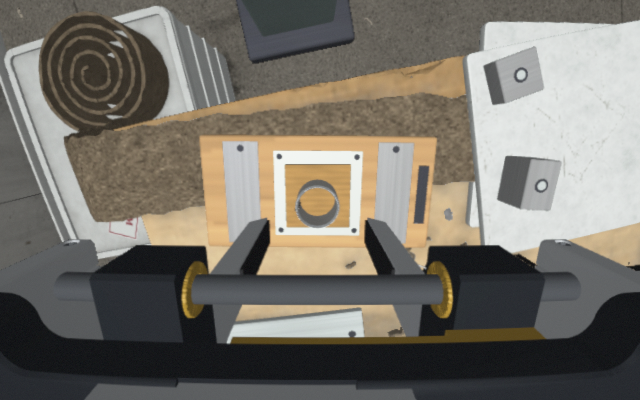

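The ring stands upright in the middle of the blank, at about (318,204). Next is the near tall stop, s1.

```bash
python3 -m creep '[[[0.004,0.03,0,0,0,0.5,0.075],[0.008,0.065,0,0,0,1,0.075],[0.013,0.105,0,0,0,1.5,0.075],[0.018,0.145,0,0,0,2,0.075],[0.022,0.175,0,0,0,2.5,0.075],[0.0245,0.2,0,0,0,2.8,0.075],[0.0245,0.2,0,0,0,2.8,0.075],[0.0245,0.2,0,0,0,2.8,0.075],[0.0245,0.2,0,0,0,2.8,0.075]]]'
python3 - <<'E'
from h import *
T=tool(); p,d=cams.snapshot('wrist'); cv2.imwrite('pics/w7.png',p[:,:,::-1]); P=cloud('wrist',d,T)
m=(np.hypot(P[...,0]-.5208,P[...,1]-.187)<.035)&(P[...,2]>.06)&(P[...,2]<.068);m[240:]=0; q=cv2.minAreaRect(P[m][:,:2].astype(np.float32)*1000); print(m.sum(),P[m].mean(0),q)
rel([q[0][0]/1000,q[0][1]/1000,.043],166)
E
```

```text
t: 13.1
position: [0.5173, 0.186, 0.1258]
ee_rot: [-180.0, 0.0, 166.0]
wrist_force: [0.6, -0.2, 0.2]
gripper_width: 0.793
gripper_force: 0.0
1689 [0.51980556 0.18658393 0.06466275] ((520.6535034179688, 186.36488342285156), (29.7227725982666, 45.75607681274414), 76.40176391601562)
shift [-0.0031  0.0013  0.0828] wz -0.0 now [0.5173 0.1859 0.1258] 166.0
```

```bash
python3 -m creep '[[[-0.003,0.001,0.03,0,0,0,0.075],[-0.003,0.001,0.06,0,0,0,0.075],[-0.003,0.001,0.077,0,0,0,0.065],[-0.003,0.001,0.083,0,0,0,0.055],[-0.003,0.001,0.083,0,0,0,0.04],[-0.003,0.001,0.083,0,0,0,0.02],[-0.003,0.001,0.083,0,0,0,0.02],[-0.003,0.001,0.083,0,0,0,0.02],[-0.003,0.001,0.083,0,0,0,0.02],[-0.003,0.001,0.07,0,0,0,0.02],[-0.003,0.001,0.03,0,0,0,0.02],[-0.003,0.001,-0.01,0,0,0,0.02]]]' 35
python3 - <<'E'
from h import *
c=np.array([.5015,-.0125]);a=np.radians(-11.1);y=np.array([-np.sin(a),np.cos(a)])
for s in (1,-1): print(c+s*.078*y)
p=c+.078*y; rel([*p,.135],169)
E
```

```text
t: 14.35
position: [0.5189, 0.1871, 0.1353]
ee_rot: [-179.9, -0.2, 166.1]
wrist_force: [0.3, -0.5, -0.9]
gripper_width: 0.318
gripper_force: 35.0
[0.51651671 0.06404083]
[ 0.48648329 -0.08904083]
shift [-0.0274 -0.12    0.0004] wz -2.9 now [0.5189 0.1871 0.1353] 166.1
```

```bash
python3 -m creep '[[[-0.006,-0.03,0,0,0,-0.7,0.02],[-0.014,-0.06,0,0,0,-1.5,0.02],[-0.021,-0.09,0,0,0,-2.2,0.02],[-0.0274,-0.12,0,0,0,-2.9,0.02],[-0.0274,-0.12,0,0,0,-2.9,0.02],[-0.0274,-0.12,0,0,0,-2.9,0.02]]]'
python3 - <<'E'
from h import *
T=tool(); p,d=cams.snapshot('wrist'); cv2.imwrite('pics/w8.png',p[:,:,::-1])
rel([.5165,.064,.037],169)
E
```

```text
t: 14.95
position: [0.5177, 0.0641, 0.1356]
ee_rot: [180.0, -0.0, 168.9]
wrist_force: [0.0, 0.1, -2.6]
gripper_width: 0.32
gripper_force: 35.0
shift [ 0.0011 -0.001   0.0986] wz -0.1 now [0.5178 0.0647 0.1356] 168.9
```

View pics/w8.png

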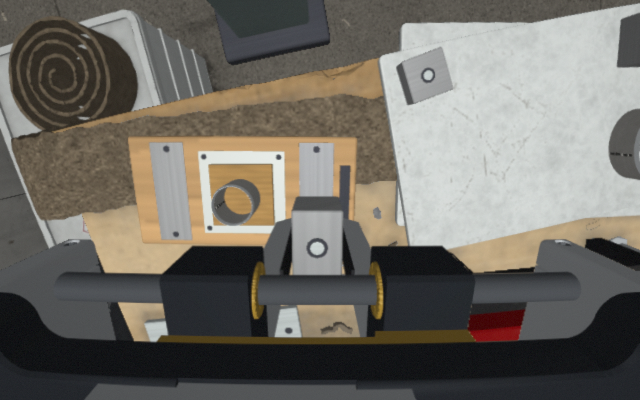

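The stop is in line with the +y strip (screw at (317,247), strip centre u≈316). I'm lowering it now.

```bash
python3 -m creep '[[[0.001,-0.0005,0.035,0,0,0,0.02],[0.001,-0.0005,0.07,0,0,0,0.02],[0.001,-0.0005,0.09,0,0,0,0.02],[0.001,-0.0005,0.096,0,0,0,0.02],[0.001,-0.0005,0.0995,0,0,0,0.02],[0.001,-0.0005,0.0995,0,0,0,0.02],[0.001,-0.0005,0.0995,0,0,0,0.045],[0.001,-0.0005,0.0995,0,0,0,0.045],[0.001,-0.0005,0.0995,0,0,0,0.045],[0.001,-0.0005,0.085,0,0,0,0.045],[0.001,-0.0005,0.045,0,0,0,0.045],[0.001,-0.0005,0.005,0,0,0,0.045]]]'
python3 - <<'E'
from h import *
rel([.4238,.3998,.135],174.5)
E
```

```text
t: 16.2
position: [0.5163, 0.0637, 0.1319]
ee_rot: [-180.0, -0.1, 168.9]
wrist_force: [0.6, -0.2, 1.0]
gripper_width: 0.475
gripper_force: 0.0
shift [ 0.1553  0.3121 -0.003 ] wz -5.6 now [0.5163 0.0637 0.1319] 168.9
```

```bash
python3 -m creep '[[[0.015,0.03,-0.003,0,0,-0.5,0.045],[0.033,0.067,-0.003,0,0,-1,0.07],[0.053,0.107,-0.003,0,0,-2,0.07],[0.073,0.147,-0.003,0,0,-3,0.07],[0.093,0.187,-0.003,0,0,-4,0.07],[0.113,0.227,-0.003,0,0,-5,0.07],[0.131,0.264,-0.003,0,0,-5.6,0.07],[0.145,0.292,-0.003,0,0,-5.6,0.07],[0.155,0.312,-0.003,0,0,-5.6,0.07],[0.155,0.312,-0.003,0,0,-5.6,0.07],[0.155,0.312,-0.003,0,0,-5.6,0.07]]]'
python3 - <<'E'
from h import *
T=tool(); p,d=cams.snapshot('wrist'); P=cloud('wrist',d,T)
m=(np.hypot(P[...,0]-.4238,P[...,1]-.3995)<.035)&(P[...,2]>.06)&(P[...,2]<.068);m[240:]=0; q=cv2.minAreaRect(P[m][:,:2].astype(np.float32)*1000); print(m.sum(),P[m].mean(0),q)
rel([q[0][0]/1000,q[0][1]/1000,.043],q[2]+90)
E
```

```text
t: 17.3
position: [0.4248, 0.3998, 0.1343]
ee_rot: [180.0, 0.1, 174.6]
wrist_force: [-0.4, -0.2, -0.0]
gripper_width: 0.743
gripper_force: 0.0
1609 [0.42273948 0.3999462  0.06461231] ((423.843994140625, 399.9726257324219), (29.583877563476562, 46.23626708984375), 83.45658111572266)
shift [0.0013 0.0007 0.0912] wz 1.1 now [0.425  0.3992 0.1342] 174.5
```

```bash
python3 -m creep '[[[0.001,0.0005,0.035,0,0,1,0.07],[0.001,0.0005,0.07,0,0,1,0.07],[0.001,0.0005,0.085,0,0,1,0.06],[0.001,0.0005,0.091,0,0,1,0.055],[0.001,0.0005,0.091,0,0,1,0.04],[0.001,0.0005,0.091,0,0,1,0.02],[0.001,0.0005,0.091,0,0,1,0.02],[0.001,0.0005,0.091,0,0,1,0.02],[0.001,0.0005,0.091,0,0,1,0.02],[0.001,0.0005,0.07,0,0,1,0.02],[0.001,0.0005,0.03,0,0,1,0.02],[0.001,0.0005,-0.01,0,0,1,0.02]]]' 35
python3 - <<'E'
from h import *
rel([.4865,-.089,.145],169)
E
```

```text
t: 18.55
position: [0.4224, 0.3998, 0.1426]
ee_rot: [-179.8, -0.2, 173.6]
wrist_force: [-0.1, -0.4, -1.4]
gripper_width: 0.314
gripper_force: 35.0
shift [-0.1185 -0.4785 -0.0015] wz 4.6 now [0.4224 0.3998 0.1426] 173.6
```

```bash
python3 -m creep '[[[-0.007,-0.03,0,0,0,0.5,0.02],[-0.017,-0.07,0,0,0,1,0.02],[-0.029,-0.116,0,0,0,1.5,0.02],[-0.04,-0.162,0,0,0,2,0.02],[-0.052,-0.208,0,0,0,2.5,0.02],[-0.063,-0.254,0,0,0,3,0.02],[-0.074,-0.3,0,0,0,3.5,0.02],[-0.086,-0.346,0,0,0,4,0.02],[-0.097,-0.392,0,0,0,4.6,0.02],[-0.108,-0.435,0,0,0,4.6,0.02],[-0.115,-0.465,0,0,0,4.6,0.02],[-0.1185,-0.4785,0,0,0,4.6,0.02]]]'
python3 -m creep '[[[0,0,0.0,0,0,0,0.02],[0,0,0,0,0,0,0.02]]]'
python3 - <<'E'
from h import *
T=tool(); p,d=cams.snapshot('wrist'); cv2.imwrite('pics/w9.png',p[:,:,::-1])
rel([.4865,-.089,.0355],169)
E
```

```text
t: 19.75
position: [0.4873, -0.0908, 0.1427]
ee_rot: [-180.0, -0.1, 168.8]
wrist_force: [0.3, 0.1, -2.6]
gripper_width: 0.317
gripper_force: 35.0
t: 19.95
position: [0.4873, -0.0873, 0.143]
ee_rot: [179.9, -0.1, 169.0]
wrist_force: [-0.1, 0.7, -1.9]
gripper_width: 0.315
gripper_force: 35.0
shift [ 0.0004 -0.0023  0.1077] wz 0.0 now [ 0.4874 -0.087   0.1432] 169.0
```

View pics/w9.png

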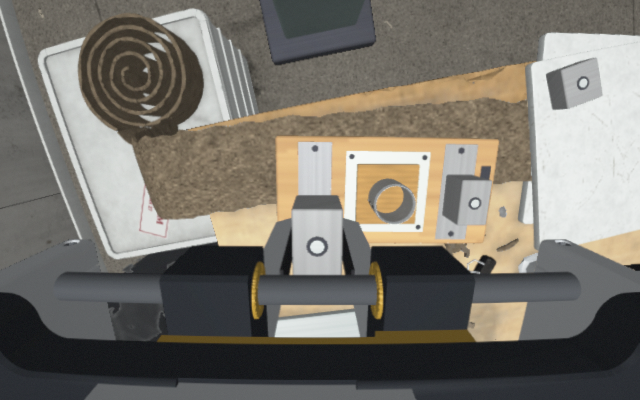

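The stop lines up with the −y strip (strip u≈315, screw 317), and the first stop stands on its own strip at (467,200). I'm lowering the second.

```bash
python3 -m creep '[[[0.0005,-0.001,0.035,0,0,0,0.02],[0.0005,-0.001,0.07,0,0,0,0.02],[0.0005,-0.001,0.095,0,0,0,0.02],[0.0005,-0.001,0.103,0,0,0,0.02],[0.0005,-0.001,0.107,0,0,0,0.02],[0.0005,-0.001,0.107,0,0,0,0.02],[0.0005,-0.001,0.107,0,0,0,0.045],[0.0005,-0.001,0.107,0,0,0,0.045],[0.0005,-0.001,0.107,0,0,0,0.045],[0.0005,-0.001,0.09,0,0,0,0.045],[0.0005,-0.001,0.05,0,0,0,0.045],[0.0005,-0.001,0.005,0,0,0,0.045]]]'
python3 - <<'E'
from h import *
rel([.682,-.092,.15],86.5)
E
```

```text
t: 21.2
position: [0.4859, -0.0892, 0.1386]
ee_rot: [180.0, -0.2, 168.9]
wrist_force: [1.0, -1.3, -0.1]
gripper_width: 0.478
gripper_force: 0.0
shift [-0.1929  0.0349 -0.012 ] wz 82.4 now [ 0.4859 -0.0892  0.1386] 168.9
```

```bash
python3 -m creep '[[[-0.019,0.003,-0.01,0,0,8,0.094],[-0.038,0.007,-0.012,0,0,16,0.094],[-0.057,0.01,-0.012,0,0,24,0.094],[-0.076,0.014,-0.012,0,0,32,0.094],[-0.095,0.017,-0.012,0,0,40,0.094],[-0.114,0.021,-0.012,0,0,48,0.094],[-0.133,0.024,-0.012,0,0,56,0.094],[-0.152,0.028,-0.012,0,0,64,0.094],[-0.171,0.031,-0.012,0,0,72,0.094],[-0.193,0.035,-0.012,0,0,80,0.094],[-0.193,0.035,-0.012,0,0,82.4,0.094],[-0.193,0.035,-0.012,0,0,82.4,0.094]]]' 40
python3 -m creep '[[[0,0,0,0,0,0,0.094]]]'
python3 - <<'E'
from h import *
T=tool(); p,d=cams.snapshot('wrist'); cv2.imwrite('pics/w10.png',p[:,:,::-1]); np.save('pics/w10T.npy',T); P=cloud('wrist',d,T)
np.save('pics/w10.npy',d)
m=(np.hypot(P[...,0]-.682,P[...,1]+.092)<.115)&(P[...,2]>.0045)&(P[...,2]<.012);m[260:]=0; q=cv2.minAreaRect(P[m][:,:2].astype(np.float32)*1000); print(m.sum(),P[m].mean(0),q)
rel([.682,-.092,.009],86.5)
p,d=cams.snapshot('top'); P=cloud('top',d); 
for n,x,y in(('a',.5165,.064),('b',.4865,-.089)):
    m=(np.hypot(P[...,0]-x,P[...,1]-y)<.035)&(P[...,2]>.05)&(P[...,2]<.063); print(n,m.sum(),cv2.minAreaRect(P[m][:,:2].astype(np.float32)*1000) if m.any() else '')
E
```

```text
t: 22.4
position: [0.6837, -0.0921, 0.1503]
ee_rot: [180.0, 0.0, 86.6]
wrist_force: [-0.5, 0.3, 0.8]
gripper_width: 0.999
gripper_force: 0.0
t: 22.5
position: [0.6831, -0.0921, 0.1507]
ee_rot: [180.0, 0.0, 86.6]
wrist_force: [-0.4, -0.1, -0.4]
gripper_width: 1.002
gripper_force: 0.0
8969 [ 0.68252595 -0.07952094  0.00861133] ((722.304931640625, -88.39128112792969), (189.0431671142578, 146.9319610595703), 86.48760986328125)
shift [ 1.000e-04 -1.000e-03  1.419e-01] wz 0.1 now [ 0.683  -0.0921  0.1509] 86.6
a 245 ((520.1393432617188, 63.220481872558594), (29.615699768066406, 45.90957260131836), 78.64326477050781)
b 248 ((489.8753967285156, -89.03704833984375), (29.54545783996582, 46.054046630859375), 79.08021545410156)
```

View pics/w10.png

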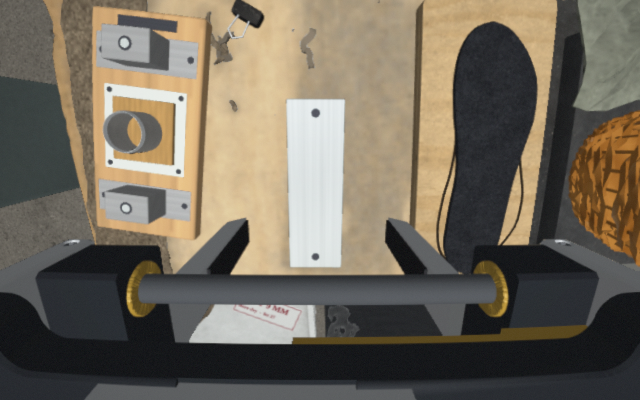

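The plate is visible with corners (287,99), (344,100), (341,267) and (290,267), straight between the jaws. Both stops sit lengthwise on their strips and the ring stands on the blank.

Run:
```python
from h import *
T=np.load('pics/w10T.npy')
q=px('wrist',[(287,99),(344,100),(341,267),(290,267)],.008,T); e=np.diff(np.r_[q,q[:1]],axis=0)
print(q.round(4),q.mean(0),np.linalg.norm(e,axis=1)); m=(q[0]+q[1]-q[2]-q[3])/2; print(np.degrees(np.arctan2(m[1],m[0])))
P=cloud('wrist',np.load('pics/w10.npy'),T)
mk=px('wrist',[(315.5,113),(315.5,257)],.008,T); print('marks',mk,mk.mean(0))
c=(q.mean(0)); rel([c[0],c[1],.009],np.degrees(np.arctan2(m[1],m[0])))
```

```text
[[ 0.6568  0.0101  0.008 ]
 [ 0.7185  0.0053  0.008 ]
 [ 0.7072 -0.1926  0.008 ]
 [ 0.6436 -0.1888  0.008 ]] [ 0.68150092 -0.09148083  0.008     ] [0.06187941 0.19827764 0.06372613 0.19931977]
86.46888221454589
marks [[ 0.6867396  -0.00646459  0.008     ]
 [ 0.67622095 -0.17706701  0.008     ]] [ 0.68148028 -0.0917658   0.008     ]
shift [ 0.0005 -0.0015  0.1419] wz 0.1 now [ 0.6829 -0.0921  0.1509] 86.6
```

```bash
python3 -m creep '[[[0.0005,-0.0015,0.04,0,0,0,0.094],[0.0005,-0.0015,0.08,0,0,0,0.094],[0.0005,-0.0015,0.115,0,0,0,0.094],[0.0005,-0.0015,0.13,0,0,0,0.094],[0.0005,-0.0015,0.137,0,0,0,0.094],[0.0005,-0.0015,0.141,0,0,0,0.094],[0.0005,-0.0015,0.141,0,0,0,0.094],[0.0005,-0.0015,0.141,0,0,0,0.05],[0.0005,-0.0015,0.141,0,0,0,0.05],[0.0005,-0.0015,0.141,0,0,0,0.05],[0.0005,-0.0015,0.141,0,0,0,0.05],[0.0005,-0.0015,0.141,0,0,0,0.05]]]' 50
```

```text
t: 23.8
position: [0.6816, -0.0914, 0.01]
ee_rot: [180.0, 0.0, 86.5]
wrist_force: [-0.9, -0.3, 2.4]
gripper_width: 0.669
gripper_force: 50.0
```

```bash
python3 -m creep '[[[0,0,-0.005,0,0,0,0.05],[0,0,-0.02,0,0,0,0.05],[0,0,-0.04,0,0,0,0.05],[0,0,-0.065,0,0,0,0.05],[0,0,-0.09,0,0,0,0.05],[0,0,-0.115,0,0,0,0.05],[0,0,-0.135,0,0,0,0.05],[0,0,-0.14,0,0,0,0.05],[0,0,-0.14,0,0,0,0.05]]]'
python3 - <<'E'
from h import *
rel([.502,-.0127,.15],79)
E
```

```text
t: 24.7
position: [0.6822, -0.0915, 0.1511]
ee_rot: [179.8, 0.0, 86.6]
wrist_force: [-0.8, -0.0, -2.9]
gripper_width: 0.674
gripper_force: 50.0
shift [ 0.0678 -0.1846  0.0006] wz 7.6 now [ 0.6822 -0.0915  0.1511] 86.6
```

```bash
python3 -m creep '[[[0.005,-0.014,0,0,0,0.5,0.05],[0.013,-0.035,0,0,0,1.5,0.05],[0.022,-0.06,0,0,0,2.5,0.05],[0.032,-0.087,0,0,0,3.5,0.05],[0.042,-0.114,0,0,0,4.7,0.05],[0.052,-0.14,0,0,0,5.8,0.05],[0.06,-0.163,0,0,0,6.7,0.05],[0.065,-0.178,0,0,0,7.3,0.05],[0.068,-0.185,0,0,0,7.6,0.05],[0.068,-0.185,0,0,0,7.6,0.05],[0.068,-0.185,0,0,0,7.6,0.05],[0.068,-0.185,0,0,0,7.6,0.05]]]'
python3 - <<'E'
from h import *
T=tool(); p,d=cams.snapshot('wrist'); cv2.imwrite('pics/w11.png',p[:,:,::-1]); np.save('pics/w11.npy',d); np.save('pics/w11T.npy',T)
P=cloud('wrist',d,T); t=(P.reshape(-1,3)-T[:3,3])@T[:3,:3]
q=t.reshape(400,640,3); m=(abs(q[...,2])<.012)&(abs(q[...,1])<.05)&(abs(q[...,0])<.13); m[260:]=0; print(m.sum())
s=q[m]; A=np.c_[s[:,:2],np.ones(len(s))]; print('plane',np.linalg.lstsq(A,s[:,2],rcond=None)[0])
rel([.502,-.0127,.071],79)
E
```

```text
t: 25.9
position: [0.5016, -0.0127, 0.1491]
ee_rot: [-180.0, 0.0, 78.9]
wrist_force: [-0.2, -0.5, -2.2]
gripper_width: 0.672
gripper_force: 50.0
19266
plane [ 0.00508206 -0.00055631  0.0009446 ]
shift [0.0001 0.0004 0.0782] wz -0.1 now [ 0.5016 -0.0127  0.1492] 78.9
```

View pics/w11.png

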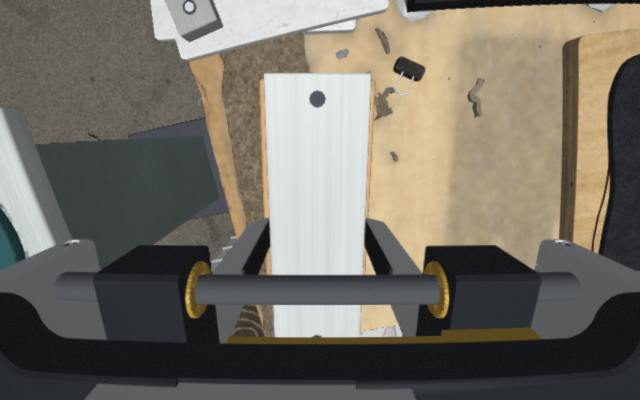

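The plate is held level and straight over the board (far end at v≈73, mark at (317,99)). I'm lowering it.

```bash
python3 -m creep '[[[0,0,0.02,0,0,0,0.05],[0,0,0.045,0,0,0,0.05],[0,0,0.062,0,0,0,0.05],[0,0,0.07,0,0,0,0.05],[0,0,0.074,0,0,0,0.05],[0,0,0.0765,0,0,0,0.05],[0,0,0.0765,0,0,0,0.05],[0,0,0.0765,0,0,0,0.05]]]'
```

```text
t: 26.75
position: [0.5017, -0.0125, 0.0739]
ee_rot: [179.9, 0.0, 78.9]
wrist_force: [-0.4, 0.7, -1.6]
gripper_width: 0.675
gripper_force: 50.0
```

```bash
python3 -m creep '[[[0,0,0.001,0,0,0,0.05],[0,0,0.001,0,0,0,0.05],[0,0,0.001,0,0,0,0.05]]]'; python3 -m creep '[[[0,0,0.001,0,0,0,0.05],[0,0,0.001,0,0,0,0.05],[0,0,0.001,0,0,0,0.05]]]';python3 -m creep '[[[0,0,0.001,0,0,0,0.05],[0,0,0.001,0,0,0,0.05],[0,0,0.001,0,0,0,0.05]]]'
```

```text
t: 27.05
position: [0.5011, -0.0124, 0.0722]
ee_rot: [180.0, 0.0, 78.9]
wrist_force: [-0.4, -0.5, -2.3]
gripper_width: 0.673
gripper_force: 50.0
t: 27.35
position: [0.501, -0.0124, 0.071]
ee_rot: [180.0, 0.0, 78.9]
wrist_force: [0.4, 0.6, -2.2]
gripper_width: 0.673
gripper_force: 50.0
t: 27.65
position: [0.5011, -0.0124, 0.0709]
ee_rot: [180.0, 0.0, 79.0]
wrist_force: [-2.9, 0.1, 5.3]
gripper_width: 0.673
gripper_force: 50.0
```

Contact has been made. I'm easing off, opening and lifting.

```bash
python3 -m creep '[[[0,0,-0.0006,0,0,0,0.05],[0,0,-0.0006,0,0,0,0.05],[0,0,-0.0006,0,0,0,0.066],[0,0,-0.0006,0,0,0,0.07],[0,0,-0.0006,0,0,0,0.08],[0,0,-0.0006,0,0,0,0.08],[0,0,-0.01,0,0,0,0.08],[0,0,-0.03,0,0,0,0.08],[0,0,-0.07,0,0,0,0.08],[0,0,-0.1,0,0,0,0.08],[0,0,-0.1,0,0,0,0.08]]]' 5
python3 - <<'E'
from h import *
T=tool(); p,d=cams.snapshot('wrist'); P=cloud('wrist',d,T)
p2,d2=cams.snapshot('top')
p3,_=cams.snapshot('scene')
cv2.imwrite('pics/fin.png',np.vstack([p[:300,:,::-1],cv2.resize(p3[160:310,240:560,::-1],(640,300))]))
for n,Q in(('w',P),('t',cloud('top',d2))):
    m=(np.hypot(Q[...,0]-.502,Q[...,1]+.0125)<.13)&(Q[...,2]>.0655)&(Q[...,2]<.075)
    if n=='w': m[260:]=0
    s=Q[m]; A=np.c_[s[:,:2],np.ones(len(s))]; print(n,m.sum(),s[:,2].mean(),np.linalg.lstsq(A,s[:,2],rcond=None)[0],cv2.minAreaRect(s[:,:2].astype(np.float32)*1000))
E
```

```text
t: 28.75
position: [0.5042, -0.0127, 0.1763]
ee_rot: [179.3, -0.0, 79.0]
wrist_force: [0.5, -0.4, 0.3]
gripper_width: 0.853
gripper_force: 0.0
w 10190 0.06959943914020085 [ 3.22830814e-04 -6.85623128e-05  6.94370852e-02] ((503.4192199707031, 2.1041717529296875), (170.51025390625, 64.13716125488281), 78.72376251220703)
t 1199 0.06868026922998663 [-2.97762025e-05 -1.93339418e-03  6.87528473e-02] ((503.0506896972656, -12.984329223632812), (199.79354858398438, 64.15396881103516), 78.67201232910156)
```

View pics/fin.png

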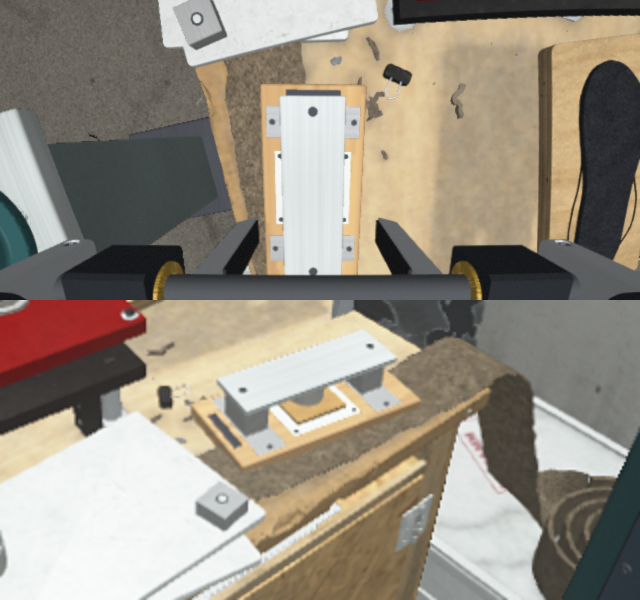

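The plate lies level on the die at z .069, centred at (.503,-.013), yaw −11.3. Stops, die and blank are in place and the gripper is clear.

```bash
python3 -m creep '[[[0,0,0,0,0,0,0.08],[0,0,0,0,0,0,0.08]]]'; python3 -c "from workcell import manip; print(manip.hand_in())"
```

```text
t: 29.1
position: [0.5001, -0.0122, 0.1682]
ee_rot: [-179.8, 0.0, 79.0]
wrist_force: [0.3, 0.6, -0.0]
gripper_width: 0.855
gripper_force: 0.0
the job is handed in; nothing more can be done
None
```

I made up the press board as asked and handed it in at about 29 s; the hand-in returned no verdict, but the last measurements put the pressure plate level on the die, centred on the board to within about 2 mm, with the heel die and low stop not handled.

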